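Swing the drip hook to its stop and hang a test tile

ROBOT

A 6-joint arm with a two-finger parallel gripper is mounted at the origin on the work surface. World frame = base frame: x ahead of the robot, y to its left, z up, the work surface at z = 0. Lengths are in m, angles in rad, forces in N, time in s.
With the tool pointing down it reaches from about 0.3 to 0.775 m from the base axis. Payload 14.6 kg.
Tool frame: the origin (TCP) lies on the centre line of the jaws, within the pads' length; the fingertips stand 11 mm ahead of it and the grasp point (between the pads) lies 8 mm behind it; z points along the fingers, y is the line along which they close (so a half turn about z gives the same grasp; the last joint's range is limited). The gripper opens to 85 mm and grips with 20 to 120 N. Pads are 22 mm wide; open, the fingers measure 114 mm over their backs; the gripper's body (76 mm by 85 mm) begins 54 mm behind the grasp point. The pads swing forward as they close: fully open they stand 13 mm farther back than shut.
Start: joints at [-1.261, 0.3, 1.521, -0, 1.321, -0.067], TCP at [0.202, -0.511, 0.242] pointing down, gripper open.
Joint ranges: [-3.03, 3.03], [-0.79, 2.21], [0.23, 2.52], [-1.04, 4.18], [0, 3.07], [-2.55, 2.55]. Speed limits (rad/s): [2.22, 2.22, 2.57, 3.14, 3.14, 3.14].

INTERFACE

Orientations are given as [roll, pitch, yaw] about the fixed x, y, z axes, in that order (R = Rz(yaw) Ry(pitch) Rx(roll)).
In Python, from cell import get_state, grab_frame, camera_params, close_job, nets gives the robot as it stands.
- The arm moves only by the shell command python3 -m inch 'ROWS' [FORCE]. ROWS is JSON, a list of rows, each a list of 3 entries, a list of its own where there are three numbers: the shift along the tool's x, y, z in m, then the turn, a rotation vector about the tool's x, y, z in degrees, then the finger opening in m, from 0 to 0.0854. In form: [[[x, y, z], [wx, wy, wz], claw], ...]. A call has 1 to 20 rows; each row is the pose to reach, as a shift and turn from the pose commanded when the call began, along the tool's axes at that moment; what a row does not reach only later rows make up. A row lasts 1/10 s, in which the tool goes at most 50 mm and 8.59 degrees, less where a joint would pass 70% of its speed; a pose out of reach is approached as far as the arm can. A call with a gripper value outside its range is refused whole. The fingers move at their own pace and stop on an object; FORCE is the grip in N (left out, the last holds). Time passes only in rows, so rows that repeat a pose let the fingers close. It gives the time, the measured TCP pose, the force, the opening and the grip force at its end, in the units of the state.
- get_state(): the state, without advancing time (a new reading comes with each control period).
- grab_frame(name): name is "scene" or "top" or "wrist"; returns (picture, depth): 420x560x3 uint8, blue, green, red; 420x560 float32, m along the optical axis (not along the pixel's ray), 0 where there is no reading.
- camera_params(name): a dict with "vfov" (degrees; the focal length in pixels is half the picture's height over the tangent of half this angle, whatever the lens; pixels are square), "cx", "cy" (the principal point, pixels), "k1" (the pictures are not rectified: a ray, as slopes to the right and down, at radius r is drawn at 1 + k1 r^2 times it, then the intrinsics apply), "origin" and "rotation" of the camera in the world; the wrist camera has in their place "hand_eye" (4x4, takes a point from camera to tool coordinates, whose origin is the TCP and whose axes are the flange's). Camera axes: x right, y down, z forward; pixel columns grow to the right and rows downward; lengths in m; the calibration is good to about 2 mm. A picture is of the moment at which its call begins: read the wrist's pose just before it. camera_params takes no time and is no camera call.
- close_job(): hands the job in; it is judged then, once.
Trained networks look in the newest picture that a camera, given by its name, has taken for a name from the list of things; names that differ only in an ending like _2 or _b are one class to them, and where a whole thing is asked for, a point or a joint stands for the part that bears it (a point fixed in the world has none). Each returns a list of dicts, best first, with "conf" (0 to 1); they miss things now and then, are a little off and sometimes report something else, mostly with a low value. They report only what shows in the picture. A call takes as long as a camera call.
- nets.recognise(camera, name): "box" ([left, top, width, height] in pixels, round what is visible of it).
- nets.tip_of(camera, name): "uv" ([column, row] in pixels: a listed point, or the origin of a listed thing).
The state is a dict: "t": time; "joint_pos": joint angles; "dq": joint speeds; "joint_efforts": joint torques, N m; "tool_pos": TCP position; "orientation": TCP orientation; "force": force on the tool from outside, world axes, zero at the start; "moment": the same for the moment, N m; "finger_gap": opening from 0.0 (shut) to 1.0 (fully open); "finger_force": force on a finger pad.
Only numpy, scipy, OpenCV 4.12 (cv2) and the standard library are available. Lean on these libraries where they do the work, as an engineer would, in place of code of your own. Each camera call takes 0.05 s, during which the arm holds its last target. There are 200 camera calls.

TASK

Get the bisque test tile with the hole ready for glazing: first swing the stand's swivel hook round over the drip tray until it rests fully against its stop, then hang the tile on the hook by its hole, on the level part behind the upturned end, and leave it hanging freely and still. Do all of it gently, by feel: bisque chips easily and the stand must not be shoved or leaned on; leave everything else where it is.

Things in the scene. Friction and masses are not known exactly. Their poses are not given: they have to be found in the camera images.
- stand: Glazing stand, fixed: dark base 75 x 150 x 20 mm, upright 12 mm steel rod, and an open aluminium drip tray (170 mm along x, 150 wide, 16 high, its centre 125 mm from the rod towards the stand's -x). Origin: on the table, on the rod's axis; z up. A dark boss with a brass thumbscrew is clamped on the rod; the swivel hook turns on it.
- hook (a joint): Angle of the swivel hook about the rod, rad. 0: against its rigid stop, pointing along the stand's -x, over the tray. Positive: swung away, clockwise seen from above (at 1.57 it points along the stand's +y). Starts at 0.6 to 1.4. It turns stiffly (0.35 N m, some 4.5 N at 80 mm from the rod) and stays where it is left.
- rod_top (a point): Top of the stand's rod, 260 mm above the table. The hook below it is a 6 mm round steel bar: level from a collar (25 mm across, 16 mm high, centred on the bar's level) round the rod out to 95 mm from the rod's axis, then rising at 20 degrees to its round tip 130 mm from the axis, where the bar's centre line is 12.7 mm above the level part's.
- tray_mid (a point): Middle of the tray's floor (125 mm from the rod's axis, 3 mm above the table). The hook's height is NOT measured, as the boss may be clamped anywhere: the level part's centre line is 172 to 228 mm above the table. Find it by touching the level part gently from above (10 to 15 mm/s: it is rigid up and down), or by looking. Nothing may press on stand or hook with over 20 N.
- tile: The bisque (terracotta) test tile to hang, the only one with a hole. Upside-down T, about 75 g: foot 36 (x) x 44 (y) x 7 mm and on it an upright plate 7 mm thick (x), 44 mm wide (y), top 100 mm above the underside. Origin: centre of the underside; z up, x along the hole. Hold it by its two edges, 44 mm apart. It starts standing on the kiln shelf, in any of three places in a row.
- tile_hole (a point): Centre of the tile's 11 mm round hole, 84 mm above the tile's underside; the hole goes straight through the 7 mm plate along the tile's x.
- kiln_shelf: Pale kiln shelf slab lying on the table, 260 x 170 x 14 mm, the tiles stand on it. Origin: centre of its underside. Fixed.
- tile_b: Plain test tile without a hole, same outline as the other. Leave standing.
- tile_c: Plain test tile without a hole, same outline as the other. Leave standing.
- bowl: Terracotta bowl, 110 mm across, 60 mm high; origin centre of the underside. Leave alone.
- jar: Blue glaze jar, 68 mm across, 85 mm high; origin centre of the underside. Leave alone.
- brush: Glaze brush 160 mm long lying on the table. Leave alone.
- kiln_post: Pale square kiln post 35 x 35 x 100 mm, standing; origin centre of the underside. Leave alone.
- cup: Terracotta cup 76 mm across, 85 mm high; origin centre of the underside. Leave alone.

How it is judged:
On the way:
1. the empty hook is turned until it is against its stop (within 0.02 rad) (value of joint hook below 0.02 rad and contact force between tile and stand below 0.05 N), for 0.2 s.
At the end, for the whole second after the job is handed in: The hook is against its stop (within 0.05 rad) and the tile hangs from it by its hole on the level part (hole 15 to 105 mm from the rod's axis, within 15 mm of the hook's line), upright within 0.3 rad, slower than 0.05 m/s (value of joint hook below 0.05 rad and x of tile_hole in the frame of stand between -0.105 and -0.015 m and y of tile_hole in the frame of stand between -0.015 and 0.015 m and height (world z) of tile_hole above 0.16 m and angle between tile's own z axis and vertical below 0.3 rad and contact force between tile and stand above 0.2 N and linear speed of tile below 0.05 m/s and velocity of joint hook below 0.05 rad/s); the robot touches nothing.
It fails at once if the stand or its hook is pushed, knocked or leaned on with more than 20 N, by the robot or the tile (contact force between anything else and stand above 20 N).
It fails at once if a bystander is moved more than 30 mm (distance of any of tile_b, tile_c, bowl, jar, brush, kiln_post, cup from where it was at the start of the episode above 0.03 m).
It also fails if it takes over 72 s, if anything falls off the work surface, if the arm or the gripper's body presses on something with over 40 N, if the wrist force passes 120 N, or if a joint passes its speed limit or range.

## Working session

There is one attempt and no reset: what is moved stays moved. The work goes in short steps, Python scripts to look and compute and a shell command to move; the robot and the scene stay as the last step left them, time stands still between calls to the robot, and variables do not carry over. Pictures are saved under pics/ and viewed, at most 10 in all, crops included, and the job is handed in when it is done.

```bash
ls; mkdir -p pics; cat > h.py <<'E'
import numpy as np, cv2
from cell import get_state, grab_frame, camera_params, close_job, nets
from scipy.spatial.transform import Rotation as Ro
def pose():
    s=get_state(); return np.array(s["tool_pos"]),Ro.from_euler('xyz',s["orientation"]).as_matrix()
def cam(n,pz=None):
    c=camera_params(n); f=210/np.tan(np.radians(c["vfov"])/2)
    if n=="wrist":
        p,R=pz or pose(); H=np.array(c["hand_eye"]); return f,c,p+R@H[:3,3],R@H[:3,:3]
    return f,c,np.array(c["origin"]),np.array(c["rotation"])
def slopes(uv,f,c):
    d=(np.atleast_2d(uv).astype(float)-[c["cx"],c["cy"]])/f; x=d.copy()
    for _ in range(20): x=d/(1+c["k1"]*(x**2).sum(1,keepdims=True))
    return x
def pt(n,uv,depth=None,z=None,pz=None):
    f,c,o,R=cam(n,pz); x=slopes(uv,f,c); r=np.c_[x,np.ones(len(x))]@R.T
    if z is not None: return o+r*((z-o[2])/r[:,2])[:,None]
    uv=np.atleast_2d(uv).astype(int); d=depth[uv[:,1],uv[:,0]]; return o+r*d[:,None]
def proj(n,P,pz=None):
    f,c,o,R=cam(n,pz); q=(np.atleast_2d(P)-o)@R; x=q[:,:2]/q[:,2:]
    return x*(1+c["k1"]*(x**2).sum(1,keepdims=True))*f+[c["cx"],c["cy"]]
E
python3 - <<'E'
from h import *
np.set_printoptions(precision=3,suppress=True)
s=get_state();print(s)
for n in("scene","top"):
    im,d=grab_frame(n);cv2.imwrite(f"pics/{n}0.png",im);np.save(n+"d",d)
    print(n,camera_params(n))
    for k in("stand","hook","rod_top","tray_mid","tile","tile_hole"):
        print(k,nets.recognise(n,k)[:3] if k in("stand","hook","tile") else "",nets.tip_of(n,k)[:2])
E
```

```text
pics
{'t': 0.0, 'joint_pos': array([-1.261,  0.3  ,  1.522,  0.   ,  1.321, -0.067]), 'dq': array([ 0.001, -0.001, -0.   , -0.002,  0.   , -0.001]), 'joint_efforts': array([ -0.   , -54.35 , -36.179,  -0.   ,   0.004,  -0.   ]), 'tool_pos': array([ 0.202, -0.511,  0.242]), 'orientation': array([-3.14 , -0.   ,  0.377]), 'force': array([-0.043, -0.365,  0.862]), 'moment': array([ 0.022,  0.028, -0.023]), 'finger_force': 0.0, 'finger_gap': 0.9967191059018723}
scene {'vfov': 52.60888536707599, 'cx': 278.7333435760696, 'cy': 204.38615263480705, 'k1': 0.028228242714415444, 'origin': array([ 1.016, -0.432,  0.941]), 'rotation': array([-2.417, -0.011,  0.797])}
stand [{'box': [238.6, 179.7, 97.5, 95.7], 'conf': 0.67}] [{'uv': [307.2, 256.6], 'conf': 0.67}]Traceback (most recent call last):
  File "<stdin>", line 8, in <module>
ValueError: it knows: bowl, brush, cup, jar, kiln_post, kiln_shelf, rod_top, stand, tile, tile_hole, tray_mid
```

```bash
sed -i 's/return f,c,np.array(c\["origin"\]),np.array(c\["rotation"\])/return f,c,np.array(c["origin"]),Ro.from_euler("xyz",c["rotation"]).as_matrix()/' h.py
python3 - <<'E'
from h import *
np.set_printoptions(precision=3,suppress=True)
ims=[]
for n in("scene","top"):
    im,d=grab_frame(n);ims.append(im);np.save(n+"d",d)
    for k,z in(("stand",0.),("rod_top",.26),("tray_mid",.003),("tile",.014),("tile_hole",.098),("tile_c",.014),("kiln_shelf",0),("jar",0),("cup",0),("bowl",0),("kiln_post",0),("brush",.005)):
        for q in nets.tip_of(n,k)[:3]: print(n,k,q["conf"],np.array(q["uv"]),pt(n,q["uv"],z=z)[0])
cv2.imwrite("pics/both.png",cv2.resize(np.hstack(ims),(800,300)))
cv2.imwrite("pics/top.png",cv2.resize(ims[1],(800,600)));cv2.imwrite("pics/sc.png",cv2.resize(ims[0],(800,600)))
E
```

```text
scene stand 0.9 [305.9 256.8] [0.612 0.079 0.   ]
scene rod_top 0.9 [312. 190.] [0.611 0.077 0.26 ]
scene rod_top 0.45 [276.5 318.6] [ 0.776 -0.192  0.26 ]
scene tray_mid 0.65 [315.  189.8] [0.464 0.277 0.003]
scene tray_mid 0.6 [280.1 224.9] [0.488 0.104 0.003]
scene tile 0.77 [166.5 351.3] [ 0.576 -0.334  0.014]
scene tile 0.61 [135.2 294.2] [ 0.404 -0.308  0.014]
scene tile 0.6 [153.5 312.9] [ 0.477 -0.304  0.014]
scene tile_hole 0.68 [149.3 293.6] [ 0.48  -0.296  0.098]
scene tile_c 0.77 [166.5 351.3] [ 0.576 -0.334  0.014]
scene tile_c 0.61 [135.2 294.2] [ 0.404 -0.308  0.014]
scene tile_c 0.6 [153.5 312.9] [ 0.477 -0.304  0.014]
scene jar 0.74 [368.7 182.7] [0.557 0.422 0.   ]
scene cup 0.75 [276.  318.2] [ 0.683 -0.101  0.   ]
scene bowl 0.82 [339.6 172.7] [0.466 0.391 0.   ]
scene kiln_post 0.74 [238.6 280.8] [ 0.543 -0.098  0.   ]
scene brush 0.6 [332.4 195.7] [0.518 0.295 0.005]
scene brush 0.4 [238.5 280.6] [ 0.545 -0.099  0.005]
top stand 0.83 [271.1 190.5] [0.615 0.083 0.   ]
top rod_top 0.69 [269.2 178.7] [0.614 0.082 0.26 ]
top rod_top 0.31 [273.3 193.5] [0.579 0.072 0.26 ]
top tray_mid 0.98 [263.8 236.4] [0.484 0.102 0.003]
top tile 0.76 [403.6 236.8] [ 0.486 -0.296  0.014]
top tile 0.63 [406.3 272.2] [ 0.385 -0.304  0.014]
top tile 0.62 [417.  207.6] [ 0.57  -0.336  0.014]
top tile_hole 0.79 [411.3 238.1] [ 0.481 -0.296  0.098]
top tile_hole 0.53 [160.8 246.3] [0.452 0.375 0.098]
top tile_c 0.76 [403.6 236.8] [ 0.486 -0.296  0.014]
top tile_c 0.63 [406.3 272.2] [ 0.385 -0.304  0.014]
top tile_c 0.62 [417.  207.6] [ 0.57  -0.336  0.014]
top jar 0.64 [155.7 211. ] [0.553 0.416 0.   ]
top cup 0.82 [336.3 168.5] [ 0.681 -0.104  0.   ]
top bowl 0.91 [158.6 245.8] [0.453 0.405 0.   ]
top kiln_post 0.74 [336.  215.8] [ 0.545 -0.103  0.   ]
top brush 0.6 [192.5 230.3] [0.498 0.306 0.005]
```

View pics/top.png

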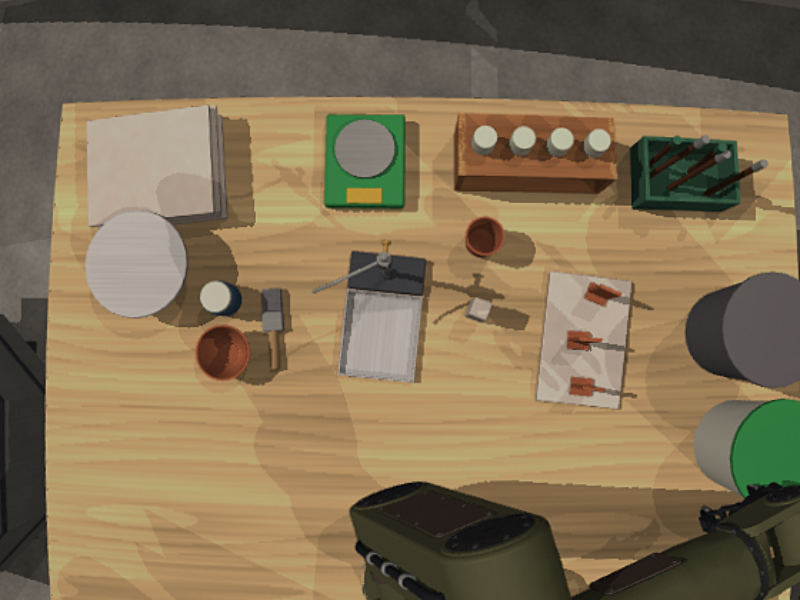

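View pics/sc.png

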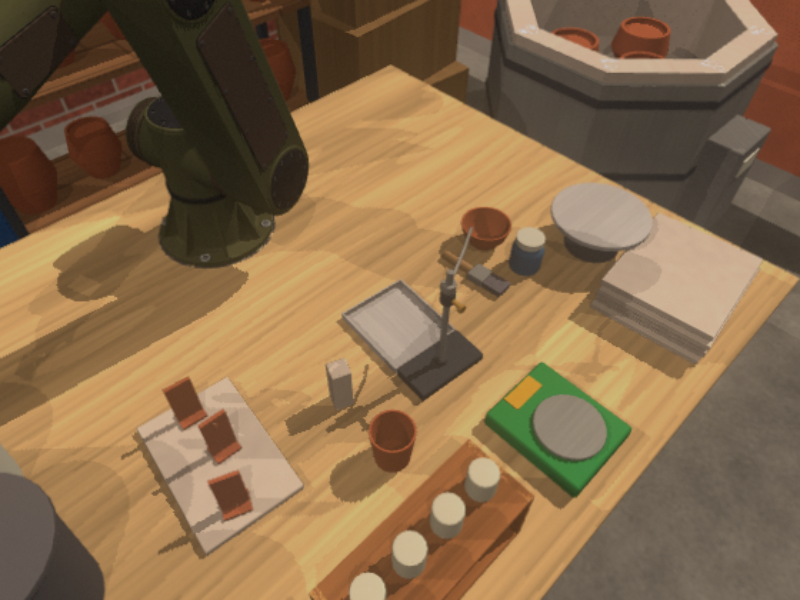

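```bash
python3 - <<'E'
from h import *
np.set_printoptions(precision=3,suppress=True)
c=camera_params("wrist");print({k:c[k] for k in c})
for n in("top","scene"):
    d=np.load(n+"d.npy"); v,u=np.mgrid[0:420,0:560]; uv=np.c_[u.ravel(),v.ravel()]
    P=pt(n,uv,d); ok=(d.ravel()>0)
    # hook: pts 150..250 high within 20..140mm of rod
    r=np.hypot(P[:,0]-.613,P[:,1]-.081)
    m=ok&(P[:,2]>.155)&(P[:,2]<.27)&(r<.15)
    for p,q,rr in sorted(zip(P[m].tolist(),uv[m].tolist(),r[m]),key=lambda t:t[2])[::(6 if n=="top" else 6)]: print(n,np.round(p,3),q,round(rr,3))
    # tiles: high points over shelf
    m=ok&(P[:,2]>.05)&(P[:,2]<.125)&(P[:,0]>.3)&(P[:,0]<.65)&(P[:,1]<-.2)&(P[:,1]>-.42)
    Q=P[m];lab=np.argmin(np.abs(Q[:,:1]-[[.395,.48,.575]]),1)
    for k in range(3):
        q=Q[lab==k]; 
        if len(q)<5: continue
        mu=q.mean(0); w,V=np.linalg.eigh(np.cov((q-mu)[:,:2].T)); print(n,"tile",k,len(q),mu,q.max(0),"dir",np.degrees(np.arctan2(V[1,1],V[0,1])),np.sqrt(w*12))
E
```

```text
{'vfov': 58.535768266177534, 'cx': 275.05759721899256, 'cy': 209.90303066622553, 'k1': -0.04849491147560316, 'hand_eye': array([[ 0.   , -0.948, -0.317,  0.081],
       [ 1.   , -0.   ,  0.001,  0.001],
       [-0.001, -0.317,  0.948, -0.131],
       [ 0.   ,  0.   ,  0.   ,  1.   ]])}
top [0.614 0.08  0.26 ] [270, 179] 0.001
top [0.616 0.08  0.26 ] [270, 178] 0.003
top [0.611 0.085 0.26 ] [268, 180] 0.004
top [0.615 0.076 0.231] [272, 180] 0.005
top [0.607 0.078 0.234] [271, 183] 0.006
top [0.618 0.076 0.228] [272, 179] 0.007
top [0.611 0.074 0.227] [273, 182] 0.008
top [0.605 0.083 0.233] [269, 184] 0.008
top [0.622 0.081 0.234] [270, 177] 0.009
top [0.616 0.09  0.259] [266, 178] 0.009
top [0.621 0.076 0.237] [272, 177] 0.01
top [0.603 0.078 0.232] [271, 185] 0.011
top [0.624 0.083 0.233] [269, 176] 0.012
top [0.601 0.084 0.205] [269, 187] 0.012
top [0.602 0.088 0.235] [267, 185] 0.013
top [0.624 0.088 0.232] [267, 176] 0.014
top [0.615 0.095 0.232] [264, 180] 0.014
top [0.606 0.095 0.227] [264, 184] 0.016
top [0.631 0.079 0.201] [271, 175] 0.019
top [0.634 0.079 0.203] [271, 174] 
[... 3744 characters left out ...]
 [321, 181] 0.063
scene [0.583 0.146 0.226] [322, 179] 0.072
scene [0.578 0.152 0.225] [322, 177] 0.08
scene [0.579 0.161 0.227] [325, 175] 0.087
scene [0.573 0.167 0.228] [325, 172] 0.095
scene [0.57  0.175 0.231] [326, 169] 0.104
scene [0.564 0.178 0.228] [325, 168] 0.109
scene [0.564 0.185 0.234] [327, 165] 0.115
scene [0.56  0.189 0.234] [327, 163] 0.121
scene [0.559 0.197 0.239] [329, 160] 0.128
scene tile 0 385 [ 0.395 -0.306  0.086] [ 0.4   -0.284  0.119] dir 81.89021761010167 [0.006 0.045]
scene tile 1 375 [ 0.487 -0.299  0.087] [ 0.491 -0.277  0.116] dir 87.23981676079197 [0.007 0.044]
scene tile 2 411 [ 0.58  -0.34   0.087] [ 0.59  -0.317  0.116] dir 69.39014930365605 [0.006 0.046]
```

```bash
cat >> h.py <<'E'
def rel(P,yaw,tilt=0,p=None,R=None):
    "shift (mm) and rotvec (deg) in tool axes for tool at P pointing down, x at yaw deg, then tilted about tool y"
    if p is None: p,R=pose()
    T=Ro.from_euler('xyz',[180,0,yaw],degrees=True).as_matrix()@Ro.from_euler('y',tilt,degrees=True).as_matrix()
    return np.round(R.T@(np.array(P)-p)*1e3,1),np.round(Ro.from_matrix(R.T@T).as_rotvec(degrees=True),2)
E
python3 - <<'E'
from h import *
print(rel([.604,.170,.33],25))
p=np.array([.604,.17,.216]);R=Ro.from_euler('xyz',[180,0,25],degrees=True).as_matrix()
rod=np.array([.613,.080,.216])
for th in range(115,171,5):
    a=np.radians(th); P=rod+.085*np.array([np.cos(a),np.sin(a),0])+.014*np.array([np.sin(a),-np.cos(a),0])
    print(th,P,rel(P,th-90,0,p,R))
E
python3 -m inch '[[[0,0,-0.05],[0,0,0],0],[[0,0,-0.09],[0,0,0],0]]' 30
```

```text
(array([ 624.2, -485.9,  -87.7]), array([-0.  , -0.  , -3.41]))
115 [0.58976576 0.16295282 0.216     ] (array([-15.9,   0.4,   0. ]), array([0., 0., 0.]))
120 [0.58262436 0.16061216 0.216     ] (array([-23.3,  -0.5,  -0. ]), array([ 0.,  0., -5.]))
125 [0.57571413 0.15765799 0.216     ] (array([-30.9,  -0.8,  -0. ]), array([  0.,   0., -10.]))
130 [0.56908768 0.1541128  0.216     ] (array([-38.4,  -0.4,  -0. ]), array([  0.,   0., -15.]))
135 [0.56279542 0.15000357 0.216     ] (array([-45.8,   0.7,   0. ]), array([  0.,   0., -20.]))
140 [0.55688525 0.14536157 0.216     ] (array([-53.1,   2.4,   0. ]), array([ -0.,   0., -25.]))
145 [0.55140215 0.14022213 0.216     ] (array([-60.3,   4.8,   0. ]), array([ -0.,   0., -30.]))
150 [0.54638784 0.13462436 0.216     ] (array([-67.2,   7.7,   0. ]), array([  0.,   0., -35.]))
155 [0.54188049 0.12861086 0.216     ] (array([-73.8,  11.3,   0. ]), array([ -0.,   0., -40.]))
160 [0.53791441 0.12222741 0.216     ] (array([-80.1,  15.4,   0. ]), array([ -0.,   0., -45.]))
165 [0.53451977 0.11552258 0.216     ] (array([-86.,  20.,   0.]), array([ -0.,   0., -50.]))
170 [0.53172242 0.1085474  0.216     ] (array([-91.5,  25.1,   0. ]), array([  0.,   0., -55.]))
t: 1.7
tool_pos: [0.2023, -0.5112, 0.3339]
orientation: [-3.141, -0.0, 0.377]
force: [0.2, -0.7, 0.4]
finger_gap: 0.69
finger_force: 0.0
```

```bash
python3 -m inch '[[[0.05,-0.039,0],[0,0,0],0],[[0.624,-0.486,0],[0,0,-3.4],0],[[0.624,-0.486,0],[0,0,-3.4],0],[[0.624,-0.486,0],[0,0,-3.4],0],[[0.624,-0.486,0],[0,0,-3.4],0],[[0.624,-0.486,0],[0,0,-3.4],0],[[0.624,-0.486,0],[0,0,-3.4],0],[[0.624,-0.486,0],[0,0,-3.4],0],[[0.624,-0.486,0],[0,0,-3.4],0],[[0.624,-0.486,0],[0,0,-3.4],0],[[0.624,-0.486,0],[0,0,-3.4],0],[[0.624,-0.486,0],[0,0,-3.4],0],[[0.624,-0.486,0],[0,0,-3.4],0],[[0.624,-0.486,0],[0,0,-3.4],0],[[0.624,-0.486,0],[0,0,-3.4],0],[[0.624,-0.486,0],[0,0,-3.4],0],[[0.624,-0.486,0],[0,0,-3.4],0],[[0.624,-0.486,0],[0,0,-3.4],0]]'
python3 -c "
from h import *
print(rel([.604,.170,.216],25),get_state()['force'])"
```

```text
t: 3.5
tool_pos: [0.6038, 0.1706, 0.3315]
orientation: [-3.141, 0.001, 0.437]
force: [1.0, -0.4, 0.2]
finger_gap: -0.002
finger_force: 0.0
(array([1.000e-01, 6.000e-01, 1.155e+02]), array([-0.01,  0.07,  0.06])) [ 0.9757171  -0.42844361  0.19582898]
```

```bash
python3 -m inch '[[[0,0,0.03],[0,0,0],0],[[0,0,0.06],[0,0,0],0],[[0,0,0.09],[0,0,0],0],[[0,0,0.114],[0,0,0],0],[[0,0,0.114],[0,0,0],0]]'
python3 -m inch '[[[-0.008,0,0],[0,0,0],0],[[-0.012,0,0],[0,0,0],0],[[-0.015,0,0],[0,0,0],0],[[-0.018,0,0],[0,0,0],0],[[-0.0195,0,0],[0,0,-2],0],[[-0.021,-0.0005,0],[0,0,-4],0],[[-0.023,-0.0005,0],[0,0,-5],0]]'
```

```text
t: 4.0
tool_pos: [0.6025, 0.1686, 0.2156]
orientation: [-3.141, 0.005, 0.435]
force: [0.3, -0.1, -0.9]
finger_gap: 0.001
finger_force: 0.0
t: 4.7
tool_pos: [0.5831, 0.161, 0.2194]
orientation: [3.141, -0.003, 0.525]
force: [4.5, 1.8, 3.7]
finger_gap: 0.001
finger_force: 2.3
```

```bash
python3 -m inch '[[[-0.0037,-0.0006,0],[0,0,-2.5],0],[[-0.0074,-0.0009,0],[0,0,-5],0],[[-0.0112,-0.0011,0],[0,0,-7.5],0],[[-0.015,-0.0012,0],[0,0,-10],0],[[-0.0188,-0.001,0],[0,0,-12.5],0],[[-0.0225,-0.0008,0],[0,0,-15],0],[[-0.0262,-0.0003,0],[0,0,-17.5],0],[[-0.0299,0.0003,0],[0,0,-20],0],[[-0.0336,0.0011,0],[0,0,-22.5],0],[[-0.0372,0.002,0],[0,0,-25],0],[[-0.0408,0.0032,0],[0,0,-27.5],0],[[-0.0444,0.0044,0],[0,0,-30],0],[[-0.0479,0.0058,0],[0,0,-32.5],0],[[-0.0513,0.0073,0],[0,0,-35],0]]'
python3 -c "
from h import *
for th in (155,160,165,170):
    a=np.radians(th); P=np.array([.613,.08,.218])+.085*np.array([np.cos(a),np.sin(a),0])+.014*np.array([np.sin(a),-np.cos(a),0])
    print(th,rel(P,th-90))"
```

```text
t: 6.1
tool_pos: [0.5421, 0.129, 0.2188]
orientation: [3.141, -0.001, 1.136]
force: [4.0, 3.4, 1.4]
finger_gap: 0.002
finger_force: 2.2
155 (array([-0.4,  0. ,  0.8]), array([ 0.06, -0.07,  0.09]))
160 (array([-7.9, -0.9,  0.7]), array([ 0.06, -0.06, -4.91]))
165 (array([-15.4,  -1.2,   0.7]), array([ 0.06, -0.06, -9.91]))
170 (array([-22.9,  -0.8,   0.7]), array([  0.07,  -0.06, -14.91]))
```

```bash
python3 -m inch '[[[-0.003,-0.0005,0],[0,0,-2],0],[[-0.006,-0.0008,0],[0,0,-4],0],[[-0.0085,-0.001,0],[0,0,-5.7],0],[[-0.0105,-0.0011,0],[0,0,-7],0],[[-0.012,-0.0012,0],[0,0,-8],0]]'
python3 -m inch '[[[-0.001,0,0],[0,0,-0.7],0],[[-0.002,0,0],[0,0,-1.4],0]]'
python3 -m inch '[[[-0.001,0,0],[0,0,-0.7],0],[[-0.002,0,0],[0,0,-1.4],0]]'
```

```text
t: 6.6
tool_pos: [0.5359, 0.1187, 0.2187]
orientation: [3.141, -0.001, 1.275]
force: [4.3, 4.3, 1.6]
finger_gap: -0.001
finger_force: 2.2
t: 6.8
tool_pos: [0.5351, 0.1168, 0.2186]
orientation: [3.141, -0.001, 1.299]
force: [2.6, 3.3, 2.8]
finger_gap: -0.002
finger_force: 2.2
t: 7.0
tool_pos: [0.5345, 0.1147, 0.2184]
orientation: [-3.141, -0.0, 1.324]
force: [-0.8, 4.8, 3.5]
finger_gap: -0.003
finger_force: 2.2
```

```bash
python3 -m inch '[[[-0.001,0,0],[0,0,-0.7],0],[[-0.002,0,0],[0,0,-1.4],0]]'
python3 -m inch '[[[-0.001,0,0],[0,0,-0.7],0],[[-0.0015,0,0],[0,0,-1],0]]'
```

```text
t: 7.2
tool_pos: [0.534, 0.1127, 0.2182]
orientation: [-3.141, 0.0, 1.348]
force: [-1.1, 5.4, 2.6]
finger_gap: 0.005
finger_force: 2.2
t: 7.4
tool_pos: [0.5336, 0.1112, 0.2182]
orientation: [-3.141, 0.0, 1.365]
force: [-1.7, 4.9, 2.5]
finger_gap: -0.003
finger_force: 2.2
```

```bash
python3 -m inch '[[[-0.001,0,0],[0,0,-0.5],0],[[-0.0015,0,0],[0,0,-0.9],0]]'
python3 -m inch '[[[-0.001,0,0],[0,0,-0.5],0]]'
python3 -m inch '[[[-0.001,0,0],[0,0,-0.5],0]]'
```

```text
t: 7.6
tool_pos: [0.5333, 0.1097, 0.2181]
orientation: [-3.141, 0.0, 1.381]
force: [-2.0, 5.5, 1.4]
finger_gap: 0.002
finger_force: 2.2
t: 7.7
tool_pos: [0.5331, 0.1088, 0.2181]
orientation: [-3.141, 0.0, 1.39]
force: [-1.4, 4.8, 1.9]
finger_gap: -0.002
finger_force: 2.3
t: 7.8
tool_pos: [0.5329, 0.1078, 0.2181]
orientation: [-3.141, 0.0, 1.398]
force: [-2.2, 5.2, 1.4]
finger_gap: -0.001
finger_force: 2.3
```

```bash
for i in 1; do python3 -m inch '[[[-0.001,0,0],[0,0,-0.5],0]]'; python3 -m inch '[[[-0.001,0,0],[0,0,-0.5],0]]'; python3 -m inch '[[[-0.001,0,0],[0,0,-0.5],0]]'; done | grep -E "force:|tool"
python3 - <<'E'
from h import *
n="top"; im,d=grab_frame(n); v,u=np.mgrid[0:420,0:560]; P=pt(n,np.c_[u.ravel(),v.ravel()],d)
# tray rim/hook geometry: tray walls and base edges -> stand yaw
m=(P[:,2]>.008)&(P[:,2]<.022)&(abs(P[:,0]-.5)<.11)&(abs(P[:,1]-.1)<.12)&(P[:,0]<.62)
q=P[m][:,:2].astype(np.float32); print(len(q),cv2.minAreaRect(q))
E
```

```text
tool_pos: [0.5328, 0.1068, 0.2181]
force: [-2.0, 4.8, 1.6]
finger_force: 2.3
tool_pos: [0.5326, 0.1058, 0.218]
force: [-1.4, 4.5, 1.8]
finger_force: 2.3
tool_pos: [0.5324, 0.1049, 0.218]
force: [-2.3, 6.6, 0.9]
finger_force: 3.1
251 ((0.5231361389160156, 0.08029690384864807), (0.209404855966568, 0.20640259981155396), 71.76988220214844)
```

```bash
(python3 -m inch '[[[-0.0007,0,0],[0,0,0],0]]'; python3 -m inch '[[[-0.0007,0,0],[0,0,0],0]]') | grep -E "force:|tool"
```

```text
tool_pos: [0.5323, 0.1045, 0.218]
force: [-1.1, 9.7, 0.6]
finger_force: 4.8
tool_pos: [0.5323, 0.1042, 0.2181]
force: [-0.8, 12.8, 0.6]
finger_force: 6.4
```

```bash
python3 -m inch '[[[0.004,0,0],[0,0,0],0],[[0.015,0,0],[0,0,0],0],[[0.03,0,0],[0,0,0],0],[[0.03,0,-0.04],[0,0,0],0],[[0.02,0,-0.09],[0,0,0],0],[[0.02,0,-0.12],[0,0,0],0],[[0.02,0,-0.12],[0,0,0],0]]'
python3 - <<'E'
from h import *
np.set_printoptions(precision=4,suppress=True)
pz=pose(); n="wrist"; im,d=grab_frame(n); print(pz[0])
cv2.imwrite("pics/w1.png",im); np.savez("w1",d=d,p=pz[0],R=pz[1])
v,u=np.mgrid[0:420,0:560]; P=pt(n,np.c_[u.ravel(),v.ravel()],d,pz=pz)
r=np.hypot(P[:,0]-.613,P[:,1]-.08); m=(d.ravel()>0)&(P[:,2]>.2)&(P[:,2]<.25)&(r<.14)&(r>.02)
q=P[m]; r=r[m]
for a in np.arange(.02,.14,.01):
    k=(r>=a)&(r<a+.01)
    if k.sum()>4: c=q[k]; print(round(a,2),k.sum(),c.mean(0),c[:,2].max(),np.degrees(np.arctan2(c.mean(0)[1]-.08,c.mean(0)[0]-.613)))
E
```

```text
t: 9.05
tool_pos: [0.5363, 0.1241, 0.343]
orientation: [3.134, -0.002, 1.424]
force: [-0.1, -0.3, -0.7]
finger_gap: 0.001
finger_force: 0.0
[0.5363 0.1241 0.343 ]
0.02 258 [0.6158 0.0833 0.2143] 0.22888995137653897 49.218322251572815
0.03 285 [0.6177 0.0836 0.2146] 0.2295074427272048 37.08869217000639
0.04 110 [0.5686 0.0878 0.2268] 0.22873762694618252 169.98031408131507
0.05 113 [0.5589 0.0887 0.2269] 0.22916073179773405 170.91079790750672
0.06 117 [0.5489 0.0895 0.2267] 0.22917157670741756 171.56608763802996
0.07 117 [0.5387 0.0906 0.2268] 0.22917886496596074 171.89339530864265
0.08 112 [0.5287 0.0915 0.2268] 0.2290345663973507 172.20149243094966
0.09 120 [0.5187 0.0923 0.2273] 0.22981959426478024 172.53995369548463
0.1 118 [0.5088 0.0934 0.2307] 0.23454642491309366 172.6753933063254
0.11 131 [0.4988 0.0943 0.2342] 0.2372513668761114 172.87596305149907
0.12 129 [0.4889 0.0953 0.238 ] 0.2409600947783622 172.99010537212266
0.13 24 [0.4828 0.0957 0.2392] 0.24088611132285642 173.12271517767897
```

View pics/w1.png

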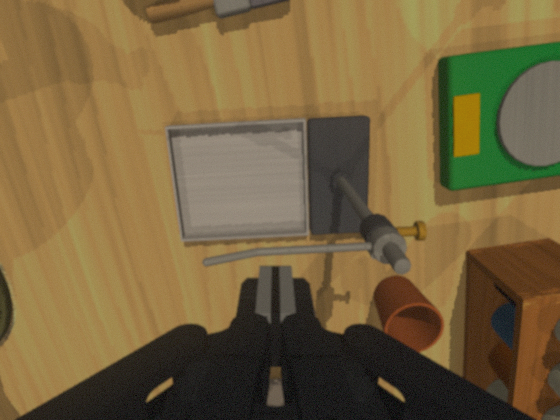

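```bash
python3 - <<'E'
from h import *
np.set_printoptions(precision=4,suppress=True)
w=np.load("w1.npz");pz=(w["p"],w["R"])
P=pt("wrist",[[169,127],[304,120],[183,241],[308,236],[208,262]],z=.016,pz=pz)
print(P)
a=lambda i,j:np.degrees(np.arctan2(*(P[j]-P[i])[[1,0]]))
print(a(1,0),a(3,2),a(0,2)-90,P[:4].mean(0))
n="wrist"; d=w["d"];v,u=np.mgrid[0:420,0:560]; Q=pt(n,np.c_[u.ravel(),v.ravel()],d,pz=pz)
m=(d.ravel()>0)&(Q[:,2]>.252)&(Q[:,2]<.27)&(abs(Q[:,0]-.613)<.02)&(abs(Q[:,1]-.08)<.02);print(m.sum(),Q[m].mean(0))
E
```

```text
[[ 0.4166  0.1752  0.016 ]
 [ 0.5786  0.1592  0.016 ]
 [ 0.4005  0.0271  0.016 ]
 [ 0.5655  0.0096  0.016 ]
 [ 0.4271 -0.008   0.016 ]]
174.34809403062923 173.93957555056758 -186.23274193327657 [0.4903 0.0928 0.016 ]
332 [0.6124 0.084  0.2584]
```

```bash
python3 -c "
from h import *
print(rel([.484,-.298,.34],-4), rel([.484,-.298,.23],-4))"
```

```text
(array([-4.251e+02,  1.030e+01, -3.000e-01]), array([ 0.12, -0.18, 85.61])) (array([-425.1,    9.9,  109.7]), array([ 0.12, -0.18, 85.61]))
```

```bash
python3 -m inch '[[[-0.045,0.001,0],[0,0,8.5],0],[[-0.09,0.002,0],[0,0,17],0.03],[[-0.135,0.003,0],[0,0,25.5],0.07],[[-0.18,0.004,0],[0,0,34],0.07],[[-0.225,0.005,0],[0,0,42.5],0.07],[[-0.27,0.006,0.02],[0,0,51],0.07],[[-0.315,0.008,0.04],[0,0,59.5],0.07],[[-0.36,0.009,0.06],[0,0,68],0.07],[[-0.405,0.01,0.08],[0,0,76.5],0.07],[[-0.425,0.01,0.11],[0,0,85.6],0.07],[[-0.425,0.01,0.11],[0,0,85.6],0.07],[[-0.425,0.01,0.11],[0,0,85.6],0.07],[[-0.425,0.01,0.11],[0,0,85.6],0.07]]'
python3 - <<'E'
from h import *
np.set_printoptions(precision=4,suppress=True)
pz=pose(); n="wrist"; im,d=grab_frame(n); print(pz[0])
cv2.imwrite("pics/w2.png",im); np.savez("w2",d=d,p=pz[0],R=pz[1])
v,u=np.mgrid[0:420,0:560]; P=pt(n,np.c_[u.ravel(),v.ravel()],d,pz=pz)
m=(d.ravel()>0)&(P[:,2]>.03)&(P[:,2]<.118)&(abs(P[:,0]-.485)<.03)&(abs(P[:,1]+.297)<.05)
q=P[m]
for lo,hi in((.03,.05),(.05,.07),(.07,.09),(.09,.11),(.11,.118)):
    k=q[(q[:,2]>lo)&(q[:,2]<hi)]
    if len(k)>10:
        c=cv2.minAreaRect(k[:,:2].astype(np.float32)); print(lo,len(k),k.mean(0),k.min(0),k.max(0),c[0],np.array(c[1])*1e3,c[2])
print([(h,pt(n,h["uv"],d,pz=pz)) for h in nets.tip_of(n,"tile_hole")[:2]])
E
```

```text
t: 10.4
tool_pos: [0.4838, -0.2976, 0.2292]
orientation: [3.141, -0.001, -0.066]
force: [-0.5, 0.9, -0.7]
finger_gap: 0.819
finger_force: 0.0
[ 0.4838 -0.2976  0.2292]
0.03 274 [ 0.4866 -0.3018  0.0404] [ 0.4853 -0.3231  0.0301] [ 0.4881 -0.2793  0.05  ] (0.48667582869529724, -0.3012252748012543) [43.8451  0.8532] 86.97157287597656
0.05 321 [ 0.4866 -0.3012  0.0604] [ 0.4852 -0.3229  0.0501] [ 0.4881 -0.2792  0.0698] (0.4865506589412689, -0.30106180906295776) [43.759   1.1644] 87.34983825683594
0.07 393 [ 0.4866 -0.3012  0.0803] [ 0.4852 -0.3232  0.07  ] [ 0.488  -0.2791  0.0897] (0.4867153465747833, -0.3011328876018524) [44.1235  1.1423] 87.10026550292969
0.09 482 [ 0.4865 -0.301   0.0999] [ 0.4836 -0.3231  0.09  ] [ 0.4881 -0.2793  0.11  ] (0.4853842854499817, -0.3011395037174225) [43.817   3.7132] 87.38085174560547
0.11 696 [ 0.4836 -0.3012  0.1134] [ 0.4783 -0.3228  0.1101] [ 0.4879 -0.279   0.1155] (0.4831453561782837, -0.30075159668922424) [43.8302  7.816 ] 86.87808990478516
[({'uv': [276.5, 200.6], 'conf': 0.87}, array([[ 0.4865, -0.3002,  0.1053]]))]
```

View pics/w2.png

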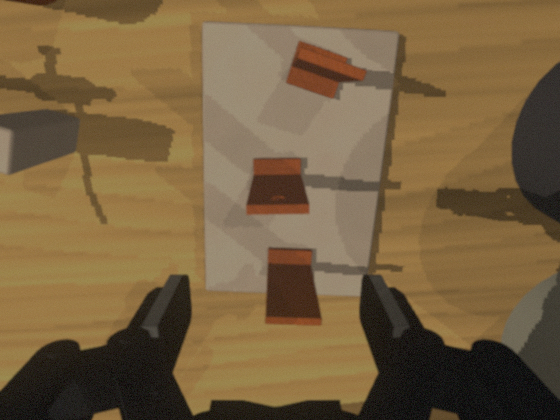

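```bash
python3 -c "
from h import *
print(rel([.4832,-.301,.087],-2.9))"
```

```text
(array([ -0.6,   3.2, 142.5]), array([ 0.05, -0.09, -0.93]))
```

```bash
python3 -m inch '[[[0,0.003,0.04],[0,0,-0.9],0.07],[[-0.0005,0.003,0.08],[0,0,-0.9],0.07],[[-0.0005,0.003,0.11],[0,0,-0.9],0.07],[[-0.0005,0.003,0.13],[0,0,-0.9],0.07],[[-0.0005,0.003,0.142],[0,0,-0.9],0.07],[[-0.0005,0.003,0.142],[0,0,-0.9],0.07],[[-0.0005,0.003,0.142],[0,0,-0.9],0.03],[[-0.0005,0.003,0.142],[0,0,-0.9],0.03],[[-0.0005,0.003,0.142],[0,0,-0.9],0.03],[[-0.0005,0.003,0.142],[0,0,-0.9],0.03],[[-0.0005,0.003,0.142],[0,0,-0.9],0.03],[[-0.0005,0.003,0.142],[0,0,-0.9],0.03]]' 25
```

```text
t: 11.7
tool_pos: [0.483, -0.3019, 0.0878]
orientation: [3.14, -0.002, -0.054]
force: [-1.1, 1.3, 7.4]
finger_gap: 0.513
finger_force: 28.1
```

```bash
cat >> h.py <<'E'
ROD=np.array([.6124,.0840]); U=np.array([-.9954,.0958]); ZB=.2245
HOLE=np.array([0,0,-.0102])  # hole in tool frame
def tcp_for(s,zoff,yaw=-5.5,tilt=-10,side=0):
    h=np.r_[ROD+s*U+side*np.array([-U[1],U[0]]),ZB+zoff]
    T=Ro.from_euler('xyz',[180,0,yaw],degrees=True).as_matrix()@Ro.from_euler('y',tilt,degrees=True).as_matrix()
    return h-T@HOLE
E
python3 -c "
from h import *
P=tcp_for(.160,.0187);print(P,rel(P,-5.5,-10))"
python3 -m inch '[[[0,0,-0.01],[0,0,0],0.03],[[0,0,-0.03],[0,0,0],0.03]]'
```

```text
[0.45137294 0.09949776 0.23315496] (array([ -53.1, -398.9, -146. ]), array([  0.28, -10.13,   2.38]))
t: 11.9
tool_pos: [0.4819, -0.3013, 0.1162]
orientation: [-3.14, 0.002, -0.054]
force: [-0.1, 0.3, -0.5]
finger_gap: 0.508
finger_force: 27.8
```

```bash
python3 -m inch '[[[-0.005,-0.005,-0.04],[0,0,0],0.03],[[-0.02,-0.03,-0.08],[0,-1,0],0.03],[[-0.03,-0.07,-0.11],[0,-2,0.4],0.03],[[-0.04,-0.11,-0.117],[0,-4,0.8],0.03],[[-0.045,-0.15,-0.117],[0,-6,1.2],0.03],[[-0.053,-0.19,-0.117],[0,-8,1.6],0.03],[[-0.053,-0.23,-0.117],[0.1,-10,2],0.03],[[-0.053,-0.27,-0.117],[0.2,-10.1,2.3],0.03],[[-0.053,-0.31,-0.117],[0.3,-10.1,2.4],0.03],[[-0.053,-0.34,-0.117],[0.3,-10.1,2.4],0.03],[[-0.053,-0.37,-0.117],[0.3,-10.1,2.4],0.03],[[-0.053,-0.39,-0.117],[0.3,-10.1,2.4],0.03],[[-0.053,-0.399,-0.117],[0.3,-10.1,2.4],0.03],[[-0.053,-0.399,-0.117],[0.3,-10.1,2.4],0.03],[[-0.053,-0.399,-0.117],[0.3,-10.1,2.4],0.03]]'
cat > look.py <<'E'
from h import *
import sys
np.set_printoptions(precision=4,suppress=True)
pz=pose(); n="wrist"; im,d=grab_frame(n); print(pz[0]); k=sys.argv[1]
cv2.imwrite(f"pics/{k}.png",im); np.savez(k,d=d,p=pz[0],R=pz[1],im=im)
v,u=np.mgrid[0:420,0:560]; uv=np.c_[u.ravel(),v.ravel()];P=pt(n,uv,d,pz=pz)
rr=P[:,:2]-ROD; s=rr@U; w=rr@np.array([-U[1],U[0]])
for a in np.arange(.03,.14,.01):
    m=(d.ravel()>0)&(s>a)&(s<a+.01)&(abs(w)<.012)&(P[:,2]>.215)&(P[:,2]<.248)
    if m.sum()>5: print(round(a,2),m.sum(),"side",np.median(w[m]),"z",np.percentile(P[m,2],[5,50,95]))
L=(P-pz[0])@pz[1]
m=(d.ravel()>0)&(abs(L[:,0]-.0035)<.004)&(abs(L[:,1])<.03)&(abs(L[:,2])<.09)
q=L[m]
for a in np.arange(-.03,.08,.01):
    k=q[(q[:,2]>a)&(q[:,2]<a+.01)]
    if len(k)>20: print("tile toolframe z",round(a,3),len(k),"x",np.median(k[:,0]),"y",k[:,1].min(),k[:,1].max(),"zmin",k[:,2].min())
print("hole net",[(h,(pt(n,h["uv"],d,pz=pz)[0]-pz[0])@pz[1]) for h in nets.tip_of(n,"tile_hole")[:2]])
print("expect hole px",proj(n,pz[0]+pz[1]@(HOLE+[.0035,0,0]),pz=pz))
E
python3 look.py w3
```

```text
t: 13.4
tool_pos: [0.4511, 0.099, 0.2335]
orientation: [-3.14, 0.176, -0.096]
force: [0.6, -0.3, -0.9]
finger_gap: 0.512
finger_force: 27.8
[0.4511 0.099  0.2335]
0.05 260 side 0.0016378739520883988 z [0.2251 0.2271 0.2285]
0.06 700 side 0.0017743093313403924 z [0.2253 0.2271 0.2284]
0.07 628 side 0.0017659011292891608 z [0.2255 0.2271 0.2283]
0.08 581 side 0.0017643194781505225 z [0.2255 0.2271 0.2283]
0.09 563 side 0.0020834316883495394 z [0.2257 0.2278 0.2296]
0.1 579 side 0.0017530769690114387 z [0.2286 0.231  0.2334]
0.11 555 side 0.002081077049448326 z [0.2321 0.2346 0.2368]
0.12 513 side 0.0020829202415965213 z [0.2356 0.2382 0.2402]
0.13 24 side 0.0020859848558669614 z [0.2385 0.2396 0.2402]
tile toolframe z -0.03 3137 x 0.0030729337706713864 y -0.029981049210669908 0.026421871089947088 zmin -0.0299863879328128
tile toolframe z -0.02 1845 x 0.003458358554195638 y -0.029998877699517732 0.023222491883753374 zmin -0.019995714869219944
tile toolframe z -0.01 1779 x 0.003420381086201615 y -0.02998298163397648 0.02316118588679217 zmin -0.009999295336243831
tile toolframe z 0.0 1354
[... 235 characters left out ...]
02 915 x 0.0034965724579523114 y -0.021463096730488868 0.022087729315998197 zmin 0.02001078519865584
tile toolframe z 0.03 789 x 0.0035087491101334226 y -0.02177557789544685 0.022267468507293088 zmin 0.030006494658527325
tile toolframe z 0.04 666 x 0.00350161030400925 y -0.021891827747377614 0.022028854252403984 zmin 0.04000338669237508
tile toolframe z 0.05 491 x 0.0035231087173189135 y -0.02202201659654334 0.022037374861373724 zmin 0.050001729080579434
tile toolframe z 0.06 666 x 0.00420035913049827 y -0.022314113475486876 0.021800189771485387 zmin 0.060002603665570774
hole net [({'uv': [275.6, 316.3], 'conf': 0.62}, array([ 0.0035,  0.0014, -0.0178]))]
expect hole px [[271.7361 304.2729]]
```

View pics/w3.png

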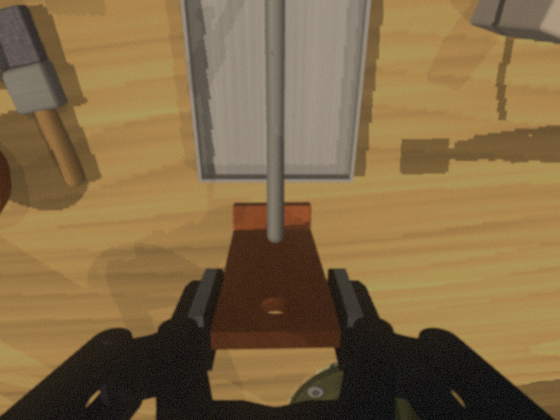

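```bash
python3 - <<'E'
from h import *
np.set_printoptions(precision=4,suppress=True,linewidth=200)
w=np.load("w3.npz");pz=(w["p"],w["R"]);im=w["im"];d=w["d"]
u,v=np.meshgrid(np.arange(240,315),np.arange(285,345)); uv=np.c_[u.ravel(),v.ravel()]
L=(pt("wrist",uv,d,pz=pz)-pz[0])@pz[1]
f,c,o,Rc=cam("wrist",pz)
# intersect rays with plate front plane x=.0035 in tool frame
r=(np.c_[slopes(uv,f,c),np.ones(len(uv))]@Rc.T)@pz[1]; oo=(o-pz[0])@pz[1]
F=oo+r*((.0035-oo[0])/r[:,0])[:,None]
hole=(L[:,0]<.0018)&(abs(F[:,1])<.012)&(F[:,2]>-.02)&(F[:,2]<.0)
q=F[hole];print("hole px",hole.sum(),uv[hole].min(0),uv[hole].max(0),"tool y",q[:,1].min(),q[:,1].max(),"z",q[:,2].min(),q[:,2].max())
k=(abs(u-276)<2).ravel()
for a,b,e in zip(v.ravel()[k][::3],L[k][::3],F[k][::3]): print(a,b,e[2],im[a,276]) if a>294 else 0
cv2.imwrite("pics/c3.png",cv2.resize(im[230:350,200:350],(750,600),interpolation=2))
E
```

```text
hole px 262 [262 301] [289 313] tool y -0.0035980635792144154 0.006380282220815835 z -0.015870979083527165 -0.007957043958986582
295 [ 0.0035  0.0012 -0.0036] -0.0036680397166555523 [27 41 67]
296 [ 0.0037  0.0012 -0.0048] -0.004399770218321414 [30 41 68]
297 [ 0.0029  0.0012 -0.0042] -0.005124691336440029 [22 38 73]
298 [ 0.0028  0.0012 -0.0046] -0.005842899234147575 [23 42 79]
299 [ 0.0023  0.0012 -0.0047] -0.006554488274520695 [15 43 78]
300 [ 0.0019  0.0012 -0.0047] -0.007259551062523628 [27 44 85]
301 [ 0.0016  0.0012 -0.0049] -0.007958178485788628 [32 53 91]
302 [ 0.0011  0.0012 -0.0048] -0.008650459754266426 [33 50 94]
303 [ 0.0007  0.0012 -0.0049] -0.009336482438783128 [25 44 90]
304 [ 0.0003  0.0012 -0.0051] -0.010016332508539005 [25 48 88]
305 [-0.0001  0.0012 -0.0052] -0.010690094367582309 [21 41 83]
306 [-0.0002  0.0012 -0.0057] -0.011357850890291399 [26 46 81]
307 [-0.0013  0.0012 -0.0046] -0.012019683455895783 [19 43 77]
308 [-0.0013  0.0012 -0.0054] -0.012675671982066844 [30 46 81]
309 [-0.0024  0.0012 -0.0044] -0.01332589495760661 [30 45 83]
310 [-0.0023  0.0012 -0.00
[... 1466 characters left out ...]
29646 [30 50 87]
334 [ 0.0016  0.0012 -0.0253] -0.02791140255416491 [26 51 86]
335 [ 0.0018  0.0012 -0.0262] -0.028435256098138323 [30 50 89]
336 [ 0.0014  0.0012 -0.0262] -0.02895502205167355 [25 47 82]
337 [ 0.001   0.0012 -0.0262] -0.029470749247202 [24 47 87]
338 [ 0.0006  0.0012 -0.0262] -0.02998248574473325 [27 47 85]
339 [ 0.0004  0.0012 -0.0265] -0.030490278847089547 [19 47 83]
340 [ 0.0002  0.0012 -0.0268] -0.030994175114781503 [30 51 88]
341 [-0.0005  0.0012 -0.0264] -0.031494220380534024 [30 52 85]
342 [-0.0013  0.0012 -0.0259] -0.03199045976347337 [28 47 84]
343 [-0.0011  0.0012 -0.0266] -0.03248293768298316 [26 44 79]
344 [-0.0013  0.0012 -0.0268] -0.03297169787223925 [25 45 78]
```

View pics/c3.png

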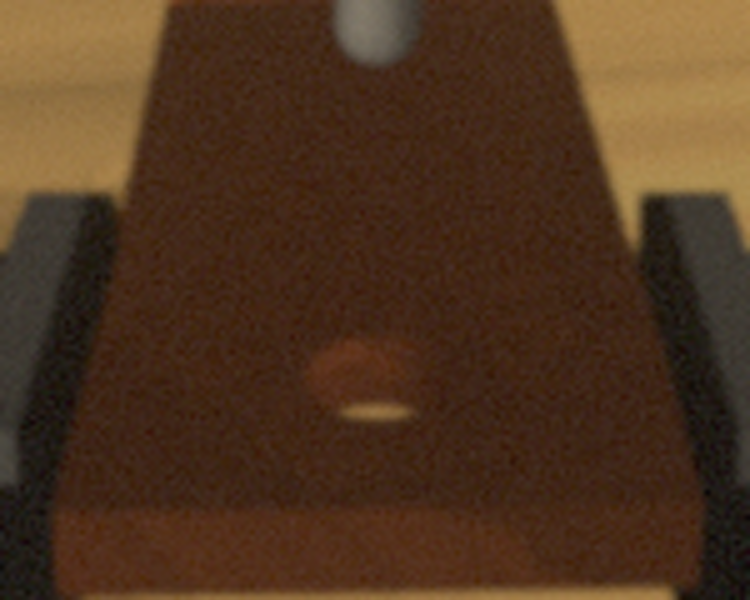

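```bash
python3 -m inch '[[[0.010,0,-0.0004],[0,0,0],0.03],[[0.0202,0,-0.0008],[0,0,0],0.03],[[0.0265,0,0.0003],[0,0,0],0.03],[[0.0295,0,0.0008],[0,0,0],0.03],[[0.0327,0,0.0014],[0,0,0],0.03],[[0.0327,0,0.0014],[0,0,0],0.03]]'
python3 - <<'E'
from h import *
np.set_printoptions(precision=4,suppress=True)
p,R=pose();h=p+R@[0,.0014,-.0104];rr=h[:2]-ROD;s=rr@U
print("s",s,"side",rr@[-U[1],U[0]],"zoff",h[2]-.2246,"bar",(s-.095)*.364,get_state()["force"])
im,d=grab_frame("wrist");cv2.imwrite("pics/w4.png",cv2.resize(im[180:350,180:380],(800,600),interpolation=2))
E
```

```text
t: 14.1
tool_pos: [0.4831, 0.0966, 0.2259]
orientation: [-3.14, 0.177, -0.096]
force: [-0.5, -0.6, -0.6]
finger_gap: 0.515
finger_force: 27.8
s 0.12811052126109548 side 0.0012379936910195204 zoff 0.01154015948312237 bar 0.012052229739038755 [-0.4988 -0.5818 -0.6336]
```

View pics/w4.png

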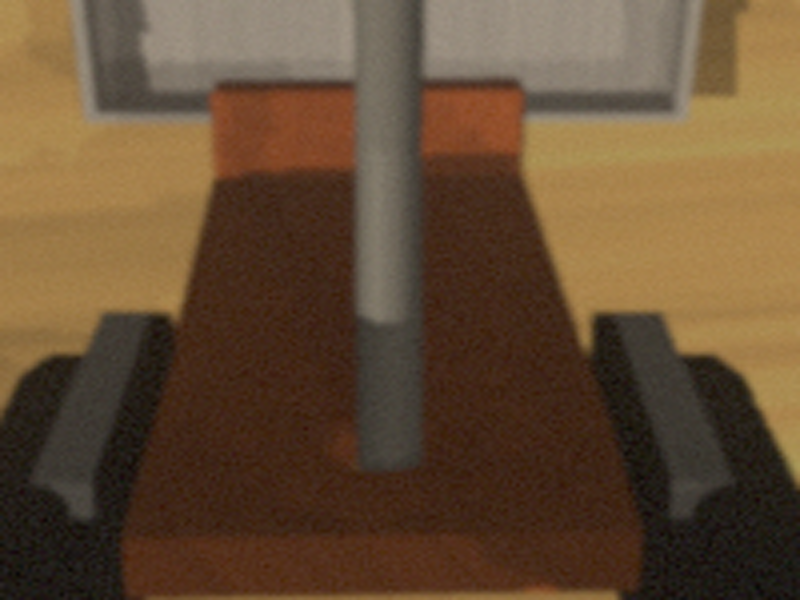

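```bash
cat > chk.py <<'E'
from h import *
np.set_printoptions(precision=4,suppress=True)
p,R=pose();h=p+R@[0,.0014,-.0104];rr=h[:2]-ROD;s=rr@U
print("s",s,"side",rr@[-U[1],U[0]],"zoff",h[2]-.2246,"bar",max(0,(s-.095)*.364))
E
python3 -m inch '[[[0.0045,0.0003,0.0005],[0,0,0],0.03],[[0.0084,0.0005,0.0011],[0,0,0],0.03],[[0.0137,0.0005,0.002],[0,0,0],0.03],[[0.0189,0.0005,0.0029],[0,0,0],0.03],[[0.0189,0.0005,0.0029],[0,0,0],0.03]]'; python3 chk.py
```

```text
t: 14.65
tool_pos: [0.5013, 0.0943, 0.2195]
orientation: [-3.14, 0.177, -0.096]
force: [0.6, -0.5, -0.8]
finger_gap: 0.512
finger_force: 27.8
s 0.10975076039051518 side 0.0018017527475198002 zoff 0.005168117757414048 bar 0.005369276782147525
```

Now the remainder, relative to here.

```bash
python3 -m inch '[[[0.0052,0,0.0007],[0,0,0],0.03],[[0.0104,0,0.0014],[0,0,0],0.03],[[0.0156,0,0.0021],[0,0,0],0.03],[[0.0206,0,0.0017],[0,0,0],0.03],[[0.0206,0,0.0017],[0,0,0],0.03]]'; python3 chk.py
python3 -m inch '[[[0.005,0,-0.0009],[0,0,0],0.03],[[0.0099,0,-0.0017],[0,0,0],0.03],[[0.013,0,-0.0023],[0,0,0],0.03],[[0.013,0,-0.0023],[0,0,0],0.03]]'; python3 chk.py
```

```text
t: 15.15
tool_pos: [0.5213, 0.0924, 0.2145]
orientation: [-3.14, 0.177, -0.096]
force: [-0.0, -0.8, -1.6]
finger_gap: 0.512
finger_force: 27.8
s 0.08970331041041883 side 0.0017828687609877114 zoff 0.00013201332118426 bar 0
t: 15.55
tool_pos: [0.5342, 0.0912, 0.2146]
orientation: [-3.14, 0.176, -0.096]
force: [0.2, -0.0, -0.0]
finger_gap: 0.51
finger_force: 27.8
s 0.07665588819231106 side 0.0017756758075627706 zoff 0.00024011985573266226 bar 0
```

```bash
python3 -m inch '[[[0.0006,0,-0.0001],[0,3.3,0],0.03],[[0.0012,0,-0.0001],[0,6.7,0],0.03],[[0.0018,0,-0.0002],[0,10,0],0.03],[[0.0018,0,-0.0002],[0,10,0],0.03]]'; python3 chk.py
python3 -m inch '[[[0,0,0.0008],[0,0,0],0.03],[[0,0,0.0016],[0,0,0],0.03],[[0,0,0.002],[0,0,0],0.03],[[0,0,0.002],[0,0,0],0.03]]'; python3 chk.py
```

```text
t: 15.95
tool_pos: [0.5352, 0.0912, 0.2149]
orientation: [-3.14, 0.001, -0.096]
force: [0.2, 0.4, -0.5]
finger_gap: 0.508
finger_force: 27.8
s 0.0775353946849297 side 0.0016419512451091994 zoff 0.0007238376858815232 bar 0
t: 16.35
tool_pos: [0.5358, 0.091, 0.2123]
orientation: [-3.14, 0.003, -0.097]
force: [0.5, 0.7, -0.5]
finger_gap: 0.514
finger_force: 27.8
s 0.07691669561573146 side 0.0017953094592155223 zoff -0.0019353666508147016 bar 0
```

```bash
python3 -m inch '[[[0,0,0.0005],[0,0,0],0.03],[[0,0,0.0005],[0,0,0],0.03]]'
python3 -m inch '[[[0,0,0.0005],[0,0,0],0.03],[[0,0,0.0005],[0,0,0],0.03]]'
```

```text
t: 16.55
tool_pos: [0.5357, 0.091, 0.2119]
orientation: [-3.14, 0.002, -0.096]
force: [0.0, -1.0, -0.8]
finger_gap: 0.512
finger_force: 27.8
t: 16.75
tool_pos: [0.5357, 0.0911, 0.2116]
orientation: [-3.14, 0.002, -0.096]
force: [-0.0, -0.4, -0.5]
finger_gap: 0.513
finger_force: 27.9
```

```bash
python3 -m inch '[[[0,0,0.0005],[0,0,0],0.03],[[0,0,0.0005],[0,0,0],0.03]]'
python3 -m inch '[[[0,0,0.0004],[0,0,0],0.03],[[0,0,0.0004],[0,0,0],0.03]]'
```

```text
t: 16.95
tool_pos: [0.5358, 0.0911, 0.2113]
orientation: [-3.14, 0.001, -0.096]
force: [-0.2, -0.8, 2.6]
finger_gap: 0.51
finger_force: 28.1
t: 17.15
tool_pos: [0.5358, 0.0911, 0.211]
orientation: [-3.14, 0.001, -0.096]
force: [-1.1, 0.1, 4.1]
finger_gap: 0.511
finger_force: 28.2
```

```bash
python3 -m inch '[[[0,0,-0.0006],[0,0,0],0.03],[[0,0,-0.0006],[0,0,0],0.044],[[0,0,-0.0006],[0,0,0],0.046],[[0,0,-0.0006],[0,0,0],0.049],[[0,0,-0.0006],[0,0,0],0.053],[[0,0,-0.0006],[0,0,0],0.06],[[0,0,-0.0006],[0,0,0],0.066],[[0,0,-0.0006],[0,0,0],0.07],[[0,0,-0.0006],[0,0,0],0.07],[[0,0,-0.0006],[0,0,0],0.07],[[0,0,-0.0006],[0,0,0],0.07]]' 20
python3 look.py w5 | grep tile
```

```text
t: 18.25
tool_pos: [0.5357, 0.0911, 0.2113]
orientation: [-3.14, 0.002, -0.096]
force: [0.4, 0.1, 1.0]
finger_gap: 0.818
finger_force: 0.0
tile toolframe z -0.03 2765 x 0.002944238162219411 y -0.020415466147637916 0.023696222955644178 zmin -0.02857511188488913
tile toolframe z -0.02 1879 x 0.0033800299133183082 y -0.02037562491255655 0.02360040990652355 zmin -0.019999340195403156
tile toolframe z -0.01 1389 x 0.003412037259486233 y -0.020343640476801154 0.02361364193061243 zmin -0.009993162076092282
tile toolframe z 0.0 1097 x 0.0035090533186300735 y -0.020380978564632297 0.023410264561701873 zmin 8.229531248770242e-06
tile toolframe z 0.01 898 x 0.0035257382452399426 y -0.020291046679876006 0.02341222463924763 zmin 0.010004504016580708
tile toolframe z 0.02 759 x 0.0035936682926600593 y -0.020414243410400157 0.023335450544422306 zmin 0.020015960336389683
tile toolframe z 0.03 615 x 0.003609613841649702 y -0.02037738374992012 0.023416136440146288 zmin 0.030005365510261832
tile toolframe z 0.04 542 x 0.003652676383221482 y -0.02039252305038087 0.02355808718209903 zmin 0.04000067842082038
tile toolframe z 0.05 459 x 0.003722564444942744 y -0.020562669433732663 0.02353327455112396 zmin 0.05001135738844906
tile toolframe z 0.06 644 x 0.004314203312105993 y -0.020595365737129136 0.02345030355134853 zmin 0.060025753137756224
```

View pics/w5.png

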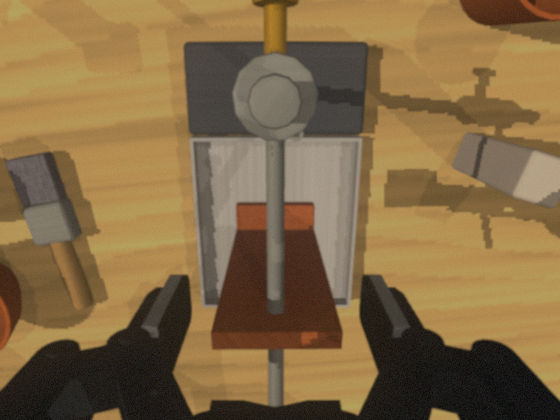

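The tile hangs upright on the level bar: the bar passes through the hole at about (275,312), the collar is at (275,97), and the fingers are clear on both sides. I'm retreating straight up.

```bash
python3 -m inch '[[[0,0.001,-0.005],[0,0,0],0.07],[[0,0.001,-0.02],[0,0,0],0.07],[[0,0.001,-0.045],[0,0,0],0.07],[[0,0.001,-0.075],[0,0,0],0.07],[[0,0.001,-0.11],[0,0,0],0.07],[[0,0.001,-0.15],[0,0,0],0.07],[[0,0.001,-0.15],[0,0,0],0.07],[[0,0.001,-0.15],[0,0,0],0.07],[[0,0.001,-0.15],[0,0,0],0.07],[[0,0.001,-0.15],[0,0,0],0.07],[[0,0.001,-0.15],[0,0,0],0.07],[[0,0.001,-0.15],[0,0,0],0.07],[[0,0.001,-0.15],[0,0,0],0.07],[[0,0.001,-0.15],[0,0,0],0.07],[[0,0.001,-0.15],[0,0,0],0.07],[[0,0.001,-0.15],[0,0,0],0.07]]'
python3 - <<'E'
from h import *
pz=pose();f=[]
for i in range(2):
    im,d=grab_frame("wrist");f.append(im.astype(int))
v,u=np.mgrid[0:420,0:560];P=pt("wrist",np.c_[u.ravel(),v.ravel()],d,pz=pz);rr=P[:,:2]-ROD;s=rr@U;w=rr@np.array([-U[1],U[0]])
print("diff",np.abs(f[0]-f[1]).mean())
m=(d.ravel()>0)&(s>.1)&(s<.135)&(abs(w)<.02)&(P[:,2]>.215)&(P[:,2]<.25);print("hook outer",m.sum(),np.median(w[m]))
m=(d.ravel()>0)&(P[:,2]>.234)&(P[:,2]<.25)&(s>.04)&(s<.1)&(abs(w)<.03);print("tile top",m.sum(),s[m].mean(),w[m].mean(),P[m,2].mean())
m=(d.ravel()>0)&(P[:,2]>.16)&(P[:,2]<.2)&(s>.04)&(s<.1)&(abs(w)<.03);print("front face",m.sum(),s[m].mean(),w[m].mean())
E
```

```text
t: 19.95
tool_pos: [0.5359, 0.0898, 0.3613]
orientation: [-3.14, 0.002, -0.096]
force: [0.5, 0.2, -0.1]
finger_gap: 0.818
finger_force: 0.0
diff 2.981901927437642
hook outer 340 0.002287629071949315
tile top 667 0.07634690724531816 0.0018580742689913458 0.2375059526455342
front face 493 0.07329237806548787 0.0019347466771400658
```

```bash
python3 -c "
from cell import close_job
print(close_job())"
```

```text
the job is handed in; nothing more can be done
None
```

The hook is against its stop and the tile hangs upright and still on the level part, about 76 mm from the rod; the job was handed in at about 20 s, with no verdict returned.

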